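# Hold a guide pin in the shadow gauge

### The arm

A 6-joint arm with a two-finger parallel gripper is mounted at the origin on the work surface. World frame = base frame: x ahead of the robot, y to its left, z up, the work surface at z = 0. Lengths are in mm, angles in rad, forces in N, time in s.
With the tool pointing down it reaches from about 325 to 775 mm from the base axis. Payload 5.5 kg.
Tool frame: the origin (TCP) lies at the very end of the fingers, on their centre line; the grasp point (between the pads) lies 19 mm behind it; z points along the fingers, y is the direction in which the jaws open and shut (so a half turn about z gives the same grasp; the last joint's range is limited). The gripper opens to 88 mm and grips with 3 to 60 N. Pads are 20 mm wide; open, the fingers measure 115 mm over their backs; the gripper's body (75 mm by 178 mm) begins 61 mm behind the grasp point.
Start: joints at [-1.306, 0.091, 1.231, -0, 1.82, -0.057], TCP at [189.765, -569.215, 222.631] pointing down, gripper open.
Joint ranges: [-2.87, 2.87], [-0.86, 2.18], [0.17, 2.46], [-1.51, 4.65], [0.06, 2.69], [-2.65, 2.65]. Speed limits (rad/s): [2.57, 2.57, 3.01, 3.14, 3.14, 3.14].

### API

Orientations are given as a unit quaternion [x, y, z, w].
In Python, from cell import env gives the robot as it stands. The module is installed in compiled form; this text tells all that it offers.
- The arm moves only by the tool carry_out, never from a script. Its argument "plan" is a list of rows, each an object of numbers: "dx", "dy", "dz": the shift along the world's x, y, z in m; "ax", "ay", "az": the turn, a rotation vector about the world's x, y, z in rad; "grip": the finger opening in m, from 0 to 0.0878. A call has 1 to 10 rows; each row shifts and turns the commanded pose from where the row before left it; what a row does not reach is not made up. A row lasts 1/8 s, in which the tool goes at most 62.5 mm and 10.7 degrees, less where a joint would pass 70% of its speed; a pose out of reach is approached as far as the arm can. A call is refused whole if a number of a shift passes 0.0625 or a number of a turn 0.188, either way. A call with a gripper value outside its range is refused whole. The fingers move at their own pace and stop on an object; "force" is the grip in N (left out, the last holds). Time passes only in rows, so rows that do not move let the fingers close. It gives the time, the measured TCP pose, the force and the opening at its end, in the units of the state.
- env.get_obs(): the state, without advancing time (a new reading comes with each control period).
- env.read_camera(name): name is "side" or "top" or "wrist"; returns a dict with "image" (480x640x3 uint8, blue, green, red), "fx", "fy", "cx", "cy" (pixels), "cam_to_world" (4x4, takes a point from camera to world coordinates); the wrist camera has in their place "hand_eye" (4x4, takes a point from camera to tool coordinates, whose origin is the TCP and whose axes are the flange's). Camera axes: x right, y up, looking along -z (the intrinsics and any distortion apply to the point x, -y, -z); pixel columns grow to the right and rows downward; lengths in mm; the calibration is good to about 2 mm. A picture is of the moment at which its call begins: read the wrist's pose just before it. There is no depth.
- env.close_job(): hands the job in, once; it reports no verdict.
The state is a dict: "t": time; "q": joint angles; "qvel": joint speeds; "tau": joint torques, N m; "position": TCP position; "orientation": TCP orientation; "force": force on the tool from outside, world axes, zero at the start; "torque": the same for the moment, N m; "opening": opening from 0.0 (shut) to 1.0 (fully open).
Only numpy, scipy, OpenCV 4.12 (cv2) and the standard library are available. Lean on these libraries where they do the work, as an engineer would, in place of code of your own. Each camera call takes 0.05 s, during which the arm holds its last target.

### The job

Draw the guide pin with the disc head out of the sloping rack, turn it level and hold it in the gap of the shadow gauge, nose pointing away from the robot, square across the light beam, so that the middle of the band between its two dark grooves is in the beam, midway between the lenses and at their centre height. Do not touch the gauge, and leave the other pins and the things lying about where they are. Finish while still holding the pin there, raised and still: do not put it down or let go.

Things in the scene. Friction and masses are not known exactly. Their poses are not given: they have to be found in the camera images.
- headed_pin: Steel guide pin, 0.24 kg, 143 mm long, shank 16 diameter, flat disc head 28 x 8 at its outer end (the other two pins lack it); in any of the 3 bores. Origin: centre of the nose tip, down in the bore; z runs from nose to head (shank 0-135, head 135-143). It starts 50 deep in the bore, 85 of bare shank and the head standing out. Thin dark grooves ring it 15 and 45 from the nose tip.
- pin_band (a point): Middle of the measuring band of the headed pin: the point on the pin's axis 30 mm from the nose tip, halfway between the two dark grooves. Inside the bore at the start.
- rack: Fixed aluminium block on a base 120 x 210 x 10 mm, left or right, yaw within 0.3. Origin: base underside centre. 3 bores 50 deep, about 2 play, at y = -60, 0, 60, each with a pin, slope 45 degrees: outward axis (-0.707, 0, 0.707) in its frame, so pins lean up towards the robot. Mouths at x -11, z 87. Sloping face 44 wide, square to the bores; highest edge z 103. Pull along the bore.
- gauge: Fixed optical gauge on the other side from the rack, yaw within 0.3: grey base 100 x 200 x 20 mm, two white towers 46 x 46, tops at z 160, apart along its y with a 100 gap, open to front (-x, robot side), back and above. On each inner face a lens 36 diameter, centre z 130; the level beam runs lens to lens along y, marked by a black line on each tower's top. Origin: base underside centre.
- beam_mid (a point): Middle of the gauge's beam: halfway between the two lenses, 130 mm above the table, in the axes of the gauge (y along the beam, x square to it, away from the robot).
- plain_pin: Bystander in another bore of the rack: steel pin 16 mm in diameter and 138 mm long, without any head or collar. Origin at its nose tip in the bore, z along the pin. Stays in the rack.
- collar_pin: Bystander in another bore of the rack: steel pin 16 mm in diameter and 138 mm long with a collar 26 mm in diameter partway along the part that stands out (84 to 96 mm from the nose) and plain shank beyond it. Origin at its nose tip in the bore, z along the pin. Stays in the rack.
- bushing: Bystander: steel guide bushing, a ring 38 mm in diameter and 35 mm high, standing on the table ahead of the robot between rack and gauge. Origin: centre of its underside.
- screwdriver: Bystander: screwdriver lying on the table near the robot, left of the middle.
- file: Bystander: flat file with a wooden handle lying on the table near the robot, right of the middle.
- oil_bottle: Bystander: white plastic bottle 52 mm in diameter and 130 mm high at the far side of the table. Origin: centre of its underside.
- oak_block: Bystander: wooden block 90 x 60 x 45 mm at the far side of the table. Origin: centre of its underside.
- insert_a: Bystander: aluminium mould insert 60 x 50 x 35 mm at the far left. Origin: centre of its underside.
- parts_tray: Bystander: grey plastic tray 120 x 160 x 35 mm at the left. Origin: centre of its underside.
- grease_tin: Bystander: grey tin with a steel lid, 88 mm in diameter and 67 mm high, at the right. Origin: centre of its underside.
Things that resemble listed ones, but are neither listed nor needed, are in the scene too. Leave any pink look-alike of the headed_pin alone.

How it is judged (in metres and radians):
On the way:
1. the headed pin is held in the gripper, fully out of its bore and clear of the rack (height (world z) of headed_pin above 0.092 m and contact force between the fingers and headed_pin above 1.5 N and contact force between headed_pin and rack below 0.3 N and contact force between headed_pin and gauge below 0.3 N), for 0.1 s.
At the end, for the whole second after the job is handed in: The headed pin is held by the fingers alone (no contact with rack or gauge), still, nose beyond the beam, level within 7 and square to the beam within 9 degrees, the middle of its band within 13 mm of the beam line along the pin, 20 mm of midway between the lenses, 10 mm of their centre height (x of headed_pin in the frame of beam_mid above 0.01 m and x of pin_band in the frame of beam_mid between -0.013 and 0.013 m and y of pin_band in the frame of beam_mid between -0.02 and 0.02 m and z of pin_band in the frame of beam_mid between -0.01 and 0.01 m and angle between headed_pin's own z axis and vertical between 1.4408 and 1.7008 rad and angle between the z axis of headed_pin and the x axis of gauge, either way round below 0.16 rad and linear speed of headed_pin below 0.02 m/s and contact force between the fingers and headed_pin above 1.5 N and contact force between headed_pin and rack below 0.3 N and contact force between headed_pin and gauge below 0.3 N); the arm keeps its last pose, push and grip.
It fails at once if pin or robot touches the gauge (contact force between any of headed_pin, the fingers, the arm and gauge above 1.5 N).
It fails at once if another pin is drawn or pushed from its place in the rack (distance of any of plain_pin, collar_pin from where it was at the start of the episode above 0.015 m).
It fails at once if a bystander on the table is disturbed (distance of any of screwdriver, file, insert_a, oak_block, oil_bottle, bushing, parts_tray, grease_tin from where it was at the start of the episode above 0.025 m).
It also fails if it takes over 42 s, if anything falls off the work surface, if the arm or the gripper's body presses on something with over 40 N, if the wrist force passes 120 N, or if a joint passes its speed limit or range.

## Working session

There is one attempt and no reset: what is moved stays moved. The work goes in short steps, Python scripts to look and compute and a tool call to move; the robot and the scene stay as the last step left them, time stands still between calls to the robot, and variables do not carry over. Pictures are saved under pics/ and viewed, and the job is handed in when it is done.

Besides the shell and the picture viewer there is one more tool, called after "Emit:" as a command line: name --argument value ..., lists and objects as JSON in quotes. carry_out: Moves the arm, as the interface text tells. Its arguments: {"type":"object","properties":{"plan":{"type":"array","items":{"type":"object","properties":{"dx":{"type":"number"},"dy":{"type":"number"},"dz":{"type":"number"},"ax":{"type":"number"},"ay":{"type":"number"},"az":{"type":"number"},"grip":{"type":"number"}}}},"force":{"type":"number"}},"required":["plan"]}

```bash
mkdir -p pics
python3 - <<'E'
from cell import env
import cv2,numpy as np
np.set_printoptions(precision=4,suppress=True)
o=env.get_obs();print(o)
for n in ("top","side","wrist"):
    c=env.read_camera(n);cv2.imwrite(f"pics/{n}0.png",c["image"])
    print(n,c["fx"],c["fy"],c["cx"],c["cy"],[k for k in c]);print(c.get("cam_to_world",c.get("hand_eye")))
    np.savez(f"cam_{n}0.npz",**{k:v for k,v in c.items() if v is not None})
E
```

```text
{'t': 0.0, 'q': array([-1.3057,  0.0918,  1.2319, -0.    ,  1.8198, -0.0567]), 'qvel': array([ 0.001 , -0.0016,  0.0001, -0.0001,  0.0001,  0.0008]), 'tau': array([ -0.0015, -44.6454, -40.6445,   0.0696,   0.0294,  -0.0001]), 'position': array([ 189.6948, -568.8965,  221.5192]), 'orientation': array([ 0.9871,  0.1602, -0.0001, -0.001 ]), 'force': array([-0.3212,  0.4992,  0.6139]), 'torque': array([-0.0251, -0.013 ,  0.0507]), 'opening': 1.0006455255344329}
top 502.5164150345573 502.5164150345573 307.4182947406413 236.6742435613533 ['image', 'fx', 'fy', 'cx', 'cy', 'cam_to_world']
[[   0.016     0.9884   -0.151   359.876 ]
 [  -0.9997    0.0133   -0.0191   10.7162]
 [  -0.0169    0.1513    0.9883 1349.9093]
 [   0.        0.        0.        1.    ]]
side 457.7316821754395 457.7316821754395 313.4145211249087 241.89932714663573 ['image', 'fx', 'fy', 'cx', 'cy', 'cam_to_world']
[[   0.971     0.1478   -0.1882  368.4476]
 [  -0.2383    0.5264   -0.8161 -865.0398]
 [  -0.0216    0.8373    0.5464  700.8299]
 [   0.        0.        0.        1.    ]]
wrist 333.5052432569405 333.5052432569405 317.52880605240836 242.71188072055068 ['image', 'fx', 'fy', 'cx', 'cy', 'hand_eye']
[[  -0.0004    0.9622    0.2724   74.3906]
 [   1.        0.0004    0.       -0.0589]
 [  -0.0001    0.2724   -0.9622 -162.1632]
 [   0.        0.        0.        1.    ]]
```

View pics/top0.png

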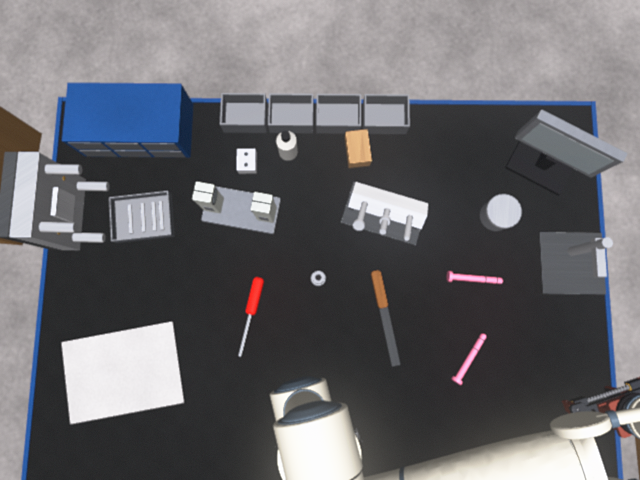

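View pics/side0.png

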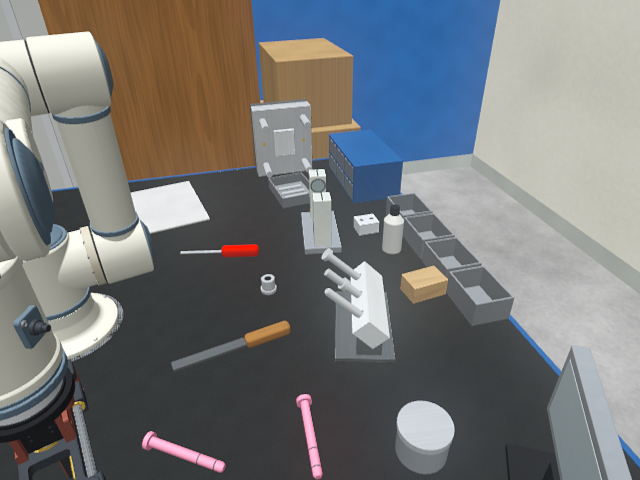

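View pics/wrist0.png

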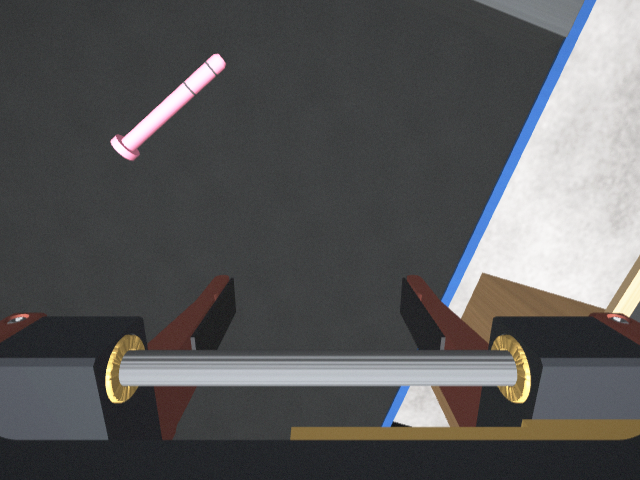

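The top view shows the rack at about (385,215), with pins at (361,215), (385,220) and (408,228). The gauge is at (240,208), and two pink look-alikes lie at (475,278) and (470,358). I'll enlarge the rack and gauge next.

Run:
```python
import cv2,numpy as np
t=cv2.imread("pics/top0.png");s=cv2.imread("pics/side0.png")
a=cv2.resize(t[175:255,330:440],None,fx=7,fy=7,interpolation=cv2.INTER_CUBIC)
cv2.imwrite("pics/rt.png",a)
cv2.imwrite("pics/rs.png",cv2.resize(s[240:370,310:410],None,fx=4.5,fy=4.5,interpolation=cv2.INTER_CUBIC))
cv2.imwrite("pics/gt.png",cv2.resize(t[170:245,185:295],None,fx=7,fy=7,interpolation=cv2.INTER_CUBIC))
cv2.imwrite("pics/gs.png",cv2.resize(s[160:260,290:350],None,fx=6,fy=6,interpolation=cv2.INTER_CUBIC))
```

```text
(no output)
```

View pics/rt.png

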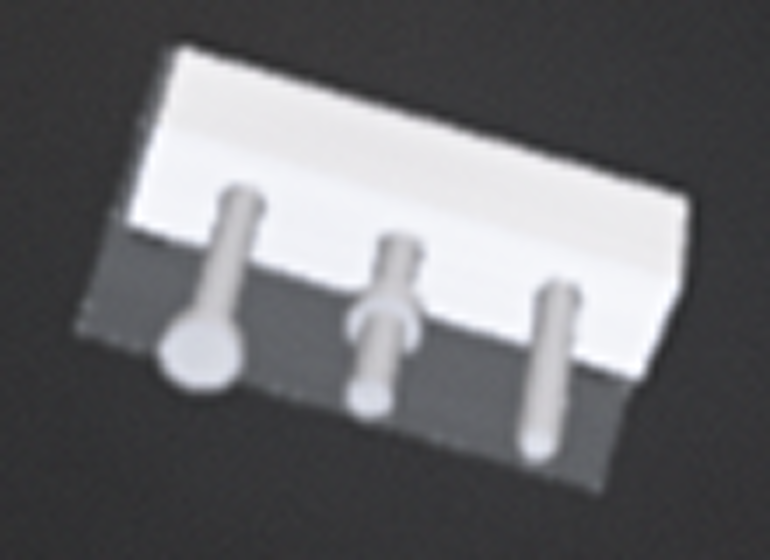

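View pics/rs.png

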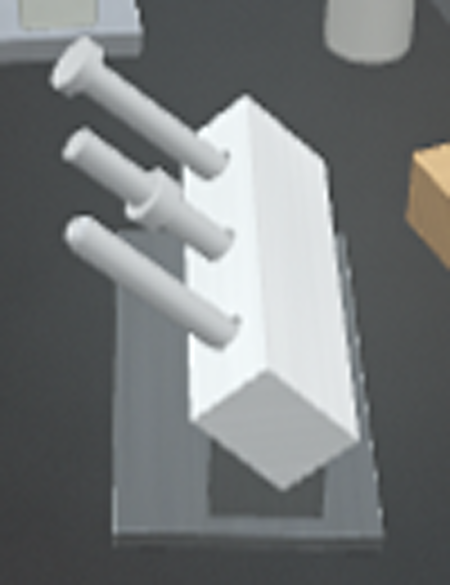

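View pics/gt.png

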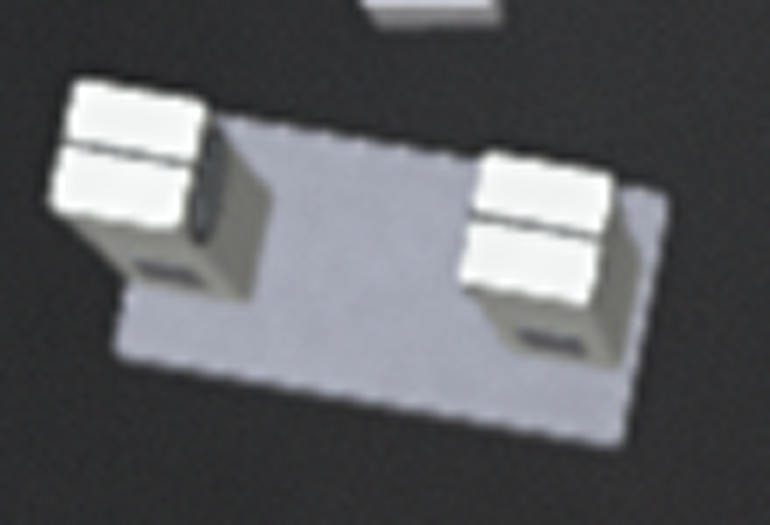

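View pics/gs.png

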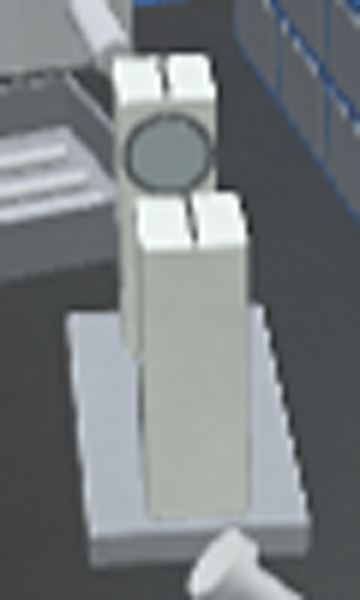

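The headed pin is the left one at top (361,215), in the bore nearest the gauge. It is the only one with a wide flat disc at its outer end. The one at (385,220) has a mid-shank collar with bare shank beyond it, and the one at (408,228) is bare. Next I'll measure poses.

```bash
cat > h.py <<'E'
import numpy as np,cv2
np.set_printoptions(precision=2,suppress=True)
def load(n): return dict(np.load(f"cam_{n}.npz"))
def ray(c,u,v,T=None):
    T=c["cam_to_world"] if T is None else T
    d=np.array([(u-c["cx"])/c["fx"],-(v-c["cy"])/c["fy"],-1.]);return T[:3,3],T[:3,:3]@d
def onz(c,u,v,z):
    o,d=ray(c,u,v);return o+d*(z-o[2])/d[2]
def tri(*rs):
    A=np.zeros((3,3));b=np.zeros(3)
    for o,d in rs:
        d=d/np.linalg.norm(d);P=np.eye(3)-np.outer(d,d);A+=P;b+=P@o
    x=np.linalg.solve(A,b);return x,[np.linalg.norm((np.eye(3)-np.outer(d,d)/(d@d))@(x-o)) for o,d in rs]
def proj(c,p,T=None):
    T=c["cam_to_world"] if T is None else T
    q=T[:3,:3].T@(np.asarray(p)-T[:3,3]);return np.array([c["cx"]+c["fx"]*q[0]/-q[2],c["cy"]-c["fy"]*q[1]/-q[2]])
E
python3 - <<'E'
from h import *
t=load("top0");s=load("side0")
cr=lambda x,y,ox,oy,f:((x+.5)/f-.5+ox,(y+.5)/f-.5+oy)
T=lambda x,y:cr(x,y,330,175,7); G=lambda x,y:cr(x,y,185,170,7)
# gauge towers by white mask in the top view
im=t["image"];g=im.min(2)
roi=np.zeros_like(g);roi[170:245,185:295]=g[170:245,185:295]
b=(roi>205).astype(np.uint8)
n,l,st,ce=cv2.connectedComponentsWithStats(b)
print(st,ce)
for a in [[(75,80),(207,100),(187,228),(50,208)],[(482,152),(612,172),(590,303),(460,283)]]:
    P=np.array([onz(t,*G(*p),160) for p in a]);print("tower",P.mean(0),[np.linalg.norm(P[i]-P[(i+1)%4]) for i in range(4)])
L=[onz(t,*G(*p),160) for p in [(67,147),(190,162),(473,214),(600,235)]];print("line",np.array(L))
B=[onz(t,*G(*p),20) for p in [(120,357),(620,443),(668,190)]];print("base",np.array(B))
# rack
for nm,p,z in [("head",(201,352),152.8),("collar",(370,397),149.2),("plain",(538,443),149.2),("m1",(241,198),87),("m2",(400,250),87),("m3",(557,297),87),("lowL",(128,225),71.4),("lowR",(640,378),71.4),("bL",(78,333),10),("bR",(603,492),10)]:
    print(nm,onz(t,*T(*p),z))
S=lambda x,y:cr(x,y,310,240,4.5)
print(tri(ray(t,*T(201,352)),ray(s,*S(75,68))))
print(tri(ray(t,*T(241,198)),ray(s,*S(216,165))))
E
```

```text
[[     0      0    640    480 306606]
 [   195    182     19     11    142]
 [   193    191     19     11    152]
 [   253    192     19     11    145]
 [   251    202     19     11    155]] [[319.67 239.58]
 [203.81 186.77]
 [201.67 196.37]
 [262.18 197.21]
 [260.15 206.93]]
tower [649.61 289.85 160.  ] [np.float64(47.07986291646728), np.float64(46.001226345306364), np.float64(48.54143994668045), np.float64(46.312750543406054)]
tower [625.18 147.34 160.  ] [np.float64(45.92583442292349), np.float64(46.8649292563421), np.float64(45.66579482068196), np.float64(46.9387385716892)]
line [[651.79 311.91 160.  ]
 [646.94 268.66 160.  ]
 [629.63 169.36 160.  ]
 [622.73 125.06 160.  ]]
base [[603.29 322.64  20.  ]
 [572.26 128.61  20.  ]
 [671.8  112.6   20.  ]]
head [573.35 -88.5  152.8 ]
collar [ 558.98 -147.03  149.2 ]
plain [ 543.7  -204.59  149.2 ]
m1 [ 642.55 -108.55   87.  ]
m2 [ 623.85 -166.49   87.  ]
m3 [ 607.1  -223.38   87.  ]
lowL [635.3  -68.21  71.4 ]
lowR [ 580.26 -256.2    71.4 ]
bL [605.65 -52.85  10.  ]
bR [ 546.36 -254.1    10.  ]
(array([574.83, -89.22, 143.95]), [np.float64(0.09777768498709337), np.float64(0.09777768498710682)])
(array([ 641.45, -108.35,   87.07]), [np.float64(1.068699316300032), np.float64(1.0686993162998542)])
```

Run:
```python
import numpy as np
from scipy.spatial.transform import Rotation as R
np.set_printoptions(precision=2,suppress=True)
q=[-1.306,.091,1.231,0,1.82,-.057]
f=lambda q:R.from_euler('Z',q[0])*R.from_euler('Y',q[1]+q[2])*R.from_euler('Z',q[3])*R.from_euler('Y',q[4])*R.from_euler('Z',q[5]+np.pi/2)
print(f(q).as_quat())
def ori(yaw,tilt,flip): # tilt: tool z leans forward (away) by tilt
    r=R.from_euler('Z',yaw)*R.from_euler('Y',-tilt)*R.from_euler('X',np.pi)
    return r*R.from_euler('Z',np.pi) if flip else r
def wr(r,q1,phi):
    M=(R.from_euler('Z',q1)*R.from_euler('Y',phi)).inv()*r
    e=M.as_euler('ZYZ'); a=[e[0],e[1],e[2]-np.pi/2]
    b=[e[0]+np.pi,-e[1],e[2]+np.pi/2]
    return [((np.array(x)+np.pi)%(2*np.pi))-np.pi for x in (a,b)]
for nm,yaw,q1 in [("rack",-.287,-.16),("gauge",-.165,.45),("gauge",-.165,.38)]:
  for tilt in (-.785,-.4,0,.4,.785):
    for fl in (0,1):
      print(nm,q1,tilt,fl,[(phi,wr(ori(yaw,tilt,fl),q1,phi)[0]) for phi in (1.2,1.6,2.)])
```

```text
[ 0.99  0.16 -0.   -0.  ]
rack -0.16 -0.785 0 [(1.2, array([0.22, 2.71, 1.86])), (1.6, array([0.12, 2.32, 1.74])), (2.0, array([0.1 , 1.92, 1.69]))]
rack -0.16 -0.785 1 [(1.2, array([ 0.22,  2.71, -1.28])), (1.6, array([ 0.12,  2.32, -1.4 ])), (2.0, array([ 0.1 ,  1.92, -1.45]))]
rack -0.16 -0.4 0 [(1.2, array([0.07, 2.34, 1.74])), (1.6, array([0.05, 1.94, 1.71])), (2.0, array([0.05, 1.54, 1.69]))]
rack -0.16 -0.4 1 [(1.2, array([ 0.07,  2.34, -1.41])), (1.6, array([ 0.05,  1.94, -1.43])), (2.0, array([ 0.05,  1.54, -1.46]))]
rack -0.16 0 0 [(1.2, array([0.  , 1.94, 1.7 ])), (1.6, array([0.  , 1.54, 1.7 ])), (2.0, array([0.  , 1.14, 1.7 ]))]
rack -0.16 0 1 [(1.2, array([ 0.  ,  1.94, -1.44])), (1.6, array([ 0.  ,  1.54, -1.44])), (2.0, array([ 0.  ,  1.14, -1.44]))]
rack -0.16 0.4 0 [(1.2, array([-0.05,  1.54,  1.69])), (1.6, array([-0.05,  1.15,  1.71])), (2.0, array([-0.07,  0.75,  1.74]))]
rack -0.16 0.4 1 [(1.2, array([-0.05,  1.54, -1.45])), (1.6, array([-0.05,  1.15, -1.43])), (2.0, array([-0.07,  0.75, -1.4 ]))]
rack -0.16 0.785 0 [(1.2, array([-0.1 ,  1.16,  1.7 ])), (1.6, ar
[... 2038 characters left out ...]
.  , 1.54, 2.12])), (2.0, array([0.  , 1.14, 2.12]))]
gauge 0.38 0 1 [(1.2, array([ 0.  ,  1.94, -1.03])), (1.6, array([ 0.  ,  1.54, -1.03])), (2.0, array([ 0.  ,  1.14, -1.03]))]
gauge 0.38 0.4 0 [(1.2, array([-0.2 ,  1.59,  2.08])), (1.6, array([-0.22,  1.2 ,  2.16])), (2.0, array([-0.28,  0.81,  2.28]))]
gauge 0.38 0.4 1 [(1.2, array([-0.2 ,  1.59, -1.07])), (1.6, array([-0.22,  1.2 , -0.98])), (2.0, array([-0.28,  0.81, -0.87]))]
gauge 0.38 0.785 0 [(1.2, array([-0.4 ,  1.26,  2.1 ])), (1.6, array([-0.49,  0.9 ,  2.3 ])), (2.0, array([-0.75,  0.57,  2.64]))]
gauge 0.38 0.785 1 [(1.2, array([-0.4 ,  1.26, -1.04])), (1.6, array([-0.49,  0.9 , -0.85])), (2.0, array([-0.75,  0.57, -0.5 ]))]
```

Emit:
carry_out --plan '[{"dx": 0.042, "dy": 0.041, "dz": 0.01, "az": -0.061, "grip": 0.042}, {"dx": 0.042, "dy": 0.041, "dz": 0.01, "az": -0.061, "grip": 0.042}, {"dx": 0.042, "dy": 0.041, "dz": 0.01, "az": -0.061, "grip": 0.042}, {"dx": 0.042, "dy": 0.041, "dz": 0.01, "az": -0.061, "grip": 0.042}, {"dx": 0.042, "dy": 0.041, "dz": 0.01, "az": -0.061, "grip": 0.042}, {"dx": 0.042, "dy": 0.041, "dz": 0, "az": -0.061, "grip": 0.042}, {"dx": 0.042, "dy": 0.041, "dz": 0, "az": -0.061, "grip": 0.042}, {"dx": 0.042, "dy": 0.041, "dz": 0, "az": -0.061, "grip": 0.042}, {"dx": 0.042, "dy": 0.041, "dz": 0, "az": -0.061, "grip": 0.042}, {"dx": 0.042, "dy": 0.041, "dz": 0, "az": -0.06, "grip": 0.042}]'

```text
invalid input
```

Emit:
carry_out --plan '[{"dx": 0.009, "dy": 0.009, "dz": 0, "ax": 0.0226, "ay": 0.0768}, {"dx": 0.009, "dy": 0.009, "dz": -0.01, "ax": 0.0226, "ay": 0.0768}, {"dx": 0.009, "dy": 0.009, "dz": -0.01, "ax": 0.0226, "ay": 0.0768}, {"dx": 0.009, "dy": 0.009, "dz": -0.01, "ax": 0.0226, "ay": 0.0768}, {"dx": 0.009, "dy": 0.009, "dz": -0.01, "ax": 0.0226, "ay": 0.0768}, {"dx": 0}]'

```text
invalid input
```

```bash
cat > snap.py <<'E'
import sys
from cell import env
from h import *
from scipy.spatial.transform import Rotation as R
def snap(tag):
    o=env.get_obs();c=env.read_camera("wrist")
    T=np.eye(4);T[:3,:3]=R.from_quat(o["orientation"]).as_matrix();T[:3,3]=o["position"]
    W=T@c["hand_eye"];im=c["image"]
    np.savez(f"cam_{tag}.npz",image=im,fx=c["fx"],fy=c["fy"],cx=c["cx"],cy=c["cy"],cam_to_world=W,tool=T)
    cv2.imwrite(f"pics/{tag}.png",im);print(tag,o["t"],o["position"],"\n",T[:3,:3],o["q"],o["force"],o["opening"])
if __name__=="__main__": snap(sys.argv[1])
E
python3 snap.py w1
```

```text
w1 0.15 [ 189.71 -568.98  221.75] 
 [[ 0.95  0.32 -0.  ]
 [ 0.32 -0.95  0.  ]
 [ 0.   -0.   -1.  ]] [-1.31  0.09  1.23  0.    1.82 -0.06] [ 0.68 -0.32 -0.44] 0.999170011636452
```

View pics/w1.png

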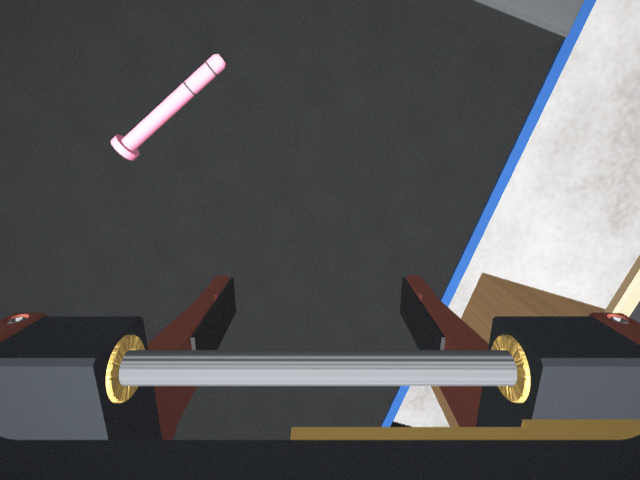

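Both calls were refused, so nothing moved and the picture is unchanged. I'll try one row with every key filled in.

Emit:
carry_out --plan '[{"dx": 0.042, "dy": 0.041, "dz": 0.01, "ax": 0.0, "ay": 0.0, "az": -0.061, "grip": 0.042}]' --force 40

```text
t: 0.32
position: [229.9, -528.9, 230.3]
orientation: [0.992, 0.127, -0.001, -0.002]
force: [1.3, 0.5, -0.3]
opening: 0.924
```

Emit:
carry_out --plan '[{"dx": 0.042, "dy": 0.041, "dz": 0.01, "ax": 0.0, "ay": 0.0, "az": -0.061, "grip": 0.042}, {"dx": 0.042, "dy": 0.041, "dz": 0.01, "ax": 0.0, "ay": 0.0, "az": -0.061, "grip": 0.042}, {"dx": 0.042, "dy": 0.041, "dz": 0.01, "ax": 0.0, "ay": 0.0, "az": -0.061, "grip": 0.042}, {"dx": 0.042, "dy": 0.041, "dz": 0.01, "ax": 0.0, "ay": 0.0, "az": -0.061, "grip": 0.042}, {"dx": 0.042, "dy": 0.041, "dz": 0.0, "ax": 0.0, "ay": 0.0, "az": -0.061, "grip": 0.042}, {"dx": 0.042, "dy": 0.041, "dz": 0.0, "ax": 0.0, "ay": 0.0, "az": -0.061, "grip": 0.042}, {"dx": 0.042, "dy": 0.041, "dz": 0.0, "ax": 0.0, "ay": 0.0, "az": -0.061, "grip": 0.042}, {"dx": 0.042, "dy": 0.041, "dz": 0.0, "ax": 0.0, "ay": 0.0, "az": -0.061, "grip": 0.042}, {"dx": 0.042, "dy": 0.041, "dz": 0.0, "ax": 0.0, "ay": 0.0, "az": -0.06, "grip": 0.042}]'

```text
t: 1.45
position: [610.9, -157.7, 272.5]
orientation: [0.99, -0.144, -0.0, 0.0]
force: [0.2, -0.9, 0.0]
opening: 0.479
```

Emit:
carry_out --plan '[{"dx": 0.009, "dy": 0.009, "dz": 0.0, "ax": 0.0226, "ay": 0.0768, "az": 0.0, "grip": 0.042}, {"dx": 0.009, "dy": 0.009, "dz": -0.01, "ax": 0.0226, "ay": 0.0768, "az": 0.0, "grip": 0.042}, {"dx": 0.009, "dy": 0.009, "dz": -0.01, "ax": 0.0226, "ay": 0.0768, "az": 0.0, "grip": 0.042}, {"dx": 0.009, "dy": 0.009, "dz": -0.01, "ax": 0.0226, "ay": 0.0768, "az": 0.0, "grip": 0.042}, {"dx": 0.009, "dy": 0.009, "dz": -0.01, "ax": 0.0226, "ay": 0.0768, "az": 0.0, "grip": 0.042}, {"dx": 0.0, "dy": 0.0, "dz": 0.0, "ax": 0.0, "ay": 0.0, "az": 0.0, "grip": 0.042}]'

```text
t: 2.2
position: [655.6, -113.9, 226.1]
orientation: [0.969, -0.14, -0.201, -0.029]
force: [0.2, 0.4, -0.6]
opening: 0.481
```

```bash
python3 snap.py w2
```

```text
w2 2.2 [ 655.62 -113.88  226.1 ] 
 [[ 0.88 -0.28 -0.38]
 [-0.26 -0.96  0.11]
 [-0.4   0.   -0.92]] [-0.23  0.72  0.48  0.03  2.35  1.64] [ 0.23  0.36 -0.56] 0.48135703301442734
```

View pics/w2.png

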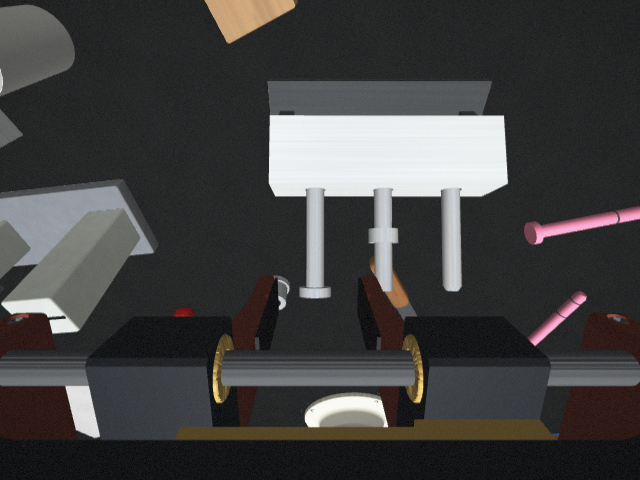

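The wrist view shows the headed pin at columns 307-323, with its mouth near row 190 and the head at about (315,292). The collar pin is at column 383 and the plain one at 451. I'll crop to confirm the head and measure the axis.

Run:
```python
from h import *
w=load("w2");im=w["image"];g=im.mean(2)
cv2.imwrite("pics/w2c.png",cv2.resize(im[170:310,280:480],None,fx=4,fy=4,interpolation=cv2.INTER_CUBIC))
rows=[200,220,240,260,280,290,293]
for r in rows:
    x=np.where(g[r,295:335]>90)[0]+295;print(r,x.min(),x.max(),(x.min()+x.max())/2)
for r in range(284,302): print(r,int(g[r,315]),end="; ")
t=load("top0")
ax=[]
for (u,v) in [(315,200),(315,280)]:pass
```

```text
200 307 323 315.0
220 307 323 315.0
240 307 323 315.0
260 307 323 315.0
280 306 323 314.5
290 299 330 314.5
293 299 330 314.5
284 200; 285 199; 286 198; 287 176; 288 173; 289 199; 290 204; 291 204; 292 205; 293 206; 294 204; 295 204; 296 203; 297 203; 298 108; 299 38; 300 39; 301 41;
```

View pics/w2c.png

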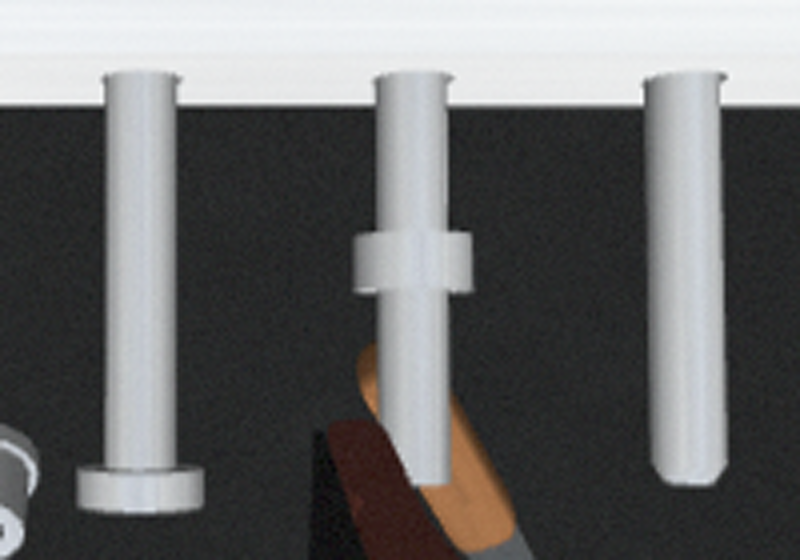

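Run:
```python
from h import *
w=load("w2");t=load("top0");s=load("side0")
cr=lambda x,y,ox,oy,f:((x+.5)/f-.5+ox,(y+.5)/f-.5+oy)
yaw=-.287;p=np.array([-.7071*np.cos(yaw),-.7071*np.sin(yaw),.7071])
up=np.array([.7071*np.cos(yaw),.7071*np.sin(yaw),.7071])
m=np.array([642.5,-108.5,87])
for nm,q in [("mouth",m),("mouth top",m+8*up),("head under top",m+85*p+14*up),("head out top",m+93*p+14*up),("head out centre",m+93*p)]:
    print(nm,proj(w,q),proj(t,q),proj(s,q))
print("top head",cr(201,352,330,175,7),"mouth",cr(241,198,330,175,7),"side head",cr(75,68,310,240,4.5),"mouth",cr(216,165,310,240,4.5))
# near-side rim triangulate: collar pin etc skip. mouth bore line rays
print(tri(ray(w,315,292.5),ray(t,*cr(205,340,330,175,7))))
print(tri(ray(w,315,188.5),ray(t,*cr(241,190,330,175,7)) ))
```

```text
mouth [315.75 186.13] [363.98 202.88] [358.56 276.15]
mouth top [315.71 183.61] [364.82 200.32] [361.24 274.12]
head under top [315.69 283.97] [360.84 216.01] [335.82 249.54]
head out top [315.7  293.94] [360.38 217.77] [333.15 247.3 ]
head out centre [315.77 293.08] [358.86 222.39] [328.47 251.14]
top head (358.2857142857143, 224.85714285714286) mouth (364.0, 202.85714285714286) side head (326.27777777777777, 254.72222222222223) mouth (357.6111111111111, 276.27777777777777)
(array([578.11, -89.45, 150.87]), [np.float64(0.6218619824547178), np.float64(0.6218619824547045)])
(array([ 644.03, -108.11,   93.45]), [np.float64(0.182505304172161), np.float64(0.1825053041721617)])
```

Emit:
carry_out --plan '[{"dx": -0.01, "dy": 0.003, "dz": -0.026, "ax": 0.0, "ay": 0.0, "az": 0.0, "grip": 0.042}, {"dx": -0.01, "dy": 0.003, "dz": -0.026, "ax": 0.0, "ay": 0.0, "az": 0.0, "grip": 0.042}, {"dx": -0.01, "dy": 0.003, "dz": -0.026, "ax": 0.0, "ay": 0.0, "az": 0.0, "grip": 0.042}, {"dx": -0.01, "dy": 0.003, "dz": -0.026, "ax": 0.0, "ay": 0.0, "az": 0.0, "grip": 0.042}, {"dx": -0.01, "dy": 0.003, "dz": -0.026, "ax": 0.0, "ay": 0.0, "az": 0.0, "grip": 0.042}, {"dx": 0.0, "dy": 0.001, "dz": 0.0, "ax": 0.0, "ay": 0.0, "az": 0.0, "grip": 0.042}]'

```text
t: 3.0
position: [603.1, -98.3, 103.3]
orientation: [0.97, -0.141, -0.197, -0.028]
force: [-0.2, 0.5, 0.4]
opening: 0.481
```

```bash
python3 snap.py w3
python3 - <<'E'
from cell import env;import cv2
for n,(a,b,c,d) in {"side":(200,380,270,440),"top":(150,290,310,470)}.items():
    im=env.read_camera(n)["image"];cv2.imwrite(f"pics/{n}3.png",cv2.resize(im[a:b,c:d],None,fx=3.2,fy=3.2,interpolation=cv2.INTER_CUBIC))
E
```

```text
w3 3.0 [603.15 -98.34 103.26] 
 [[ 0.88 -0.28 -0.37]
 [-0.26 -0.96  0.11]
 [-0.39  0.   -0.92]] [-0.23  0.51  0.99  0.02  2.04  1.64] [-0.16  0.49  0.43] 0.48072034411570086
```

View pics/w3.png

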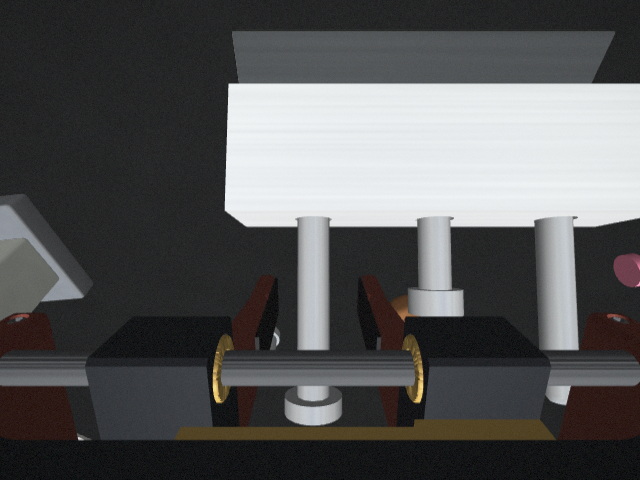

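View pics/side3.png

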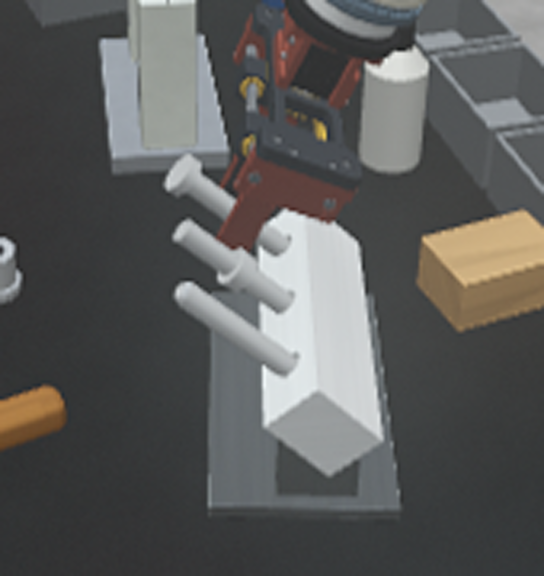

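The headed pin's shank sits between the open fingers (columns 298-330, jaw tips at 277 and 358), and the neighbouring pins are clear. I'll settle and close.

Emit:
carry_out --plan '[{"dx": 0.0, "dy": 0.0, "dz": 0.0, "ax": 0.0, "ay": 0.0, "az": 0.0, "grip": 0.042}, {"dx": 0.0, "dy": 0.0, "dz": 0.0, "ax": 0.0, "ay": 0.0, "az": 0.0, "grip": 0.042}]'

```text
t: 3.4
position: [605.3, -98.4, 103.5]
orientation: [0.97, -0.14, -0.196, -0.028]
force: [-0.0, -0.6, -0.3]
opening: 0.478
```

Emit:
carry_out --plan '[{"dx": -0.001, "dy": 0.0015, "dz": -0.006, "ax": 0.0, "ay": 0.0, "az": 0.0, "grip": 0.042}, {"dx": 0.0, "dy": 0.0, "dz": 0.0, "ax": 0.0, "ay": 0.0, "az": 0.0, "grip": 0.01}, {"dx": 0.0, "dy": 0.0, "dz": 0.0, "ax": 0.0, "ay": 0.0, "az": 0.0, "grip": 0.01}, {"dx": 0.0, "dy": 0.0, "dz": 0.0, "ax": 0.0, "ay": 0.0, "az": 0.0, "grip": 0.01}, {"dx": 0.0, "dy": 0.0, "dz": 0.0, "ax": 0.0, "ay": 0.0, "az": 0.0, "grip": 0.01}, {"dx": 0.0, "dy": 0.0, "dz": 0.0, "ax": 0.0, "ay": 0.0, "az": 0.0, "grip": 0.01}]' --force 35

```text
t: 4.15
position: [603.9, -96.6, 96.7]
orientation: [0.97, -0.14, -0.197, -0.028]
force: [0.4, 1.1, -0.4]
opening: 0.173
```

```bash
python3 snap.py w4
```

```text
w4 4.15 [603.86 -96.6   96.7 ] 
 [[ 0.88 -0.28 -0.37]
 [-0.26 -0.96  0.11]
 [-0.39  0.   -0.92]] [-0.23  0.51  1.    0.03  2.03  1.64] [ 0.4   1.07 -0.35] 0.17288267400415688
```

View pics/w4.png

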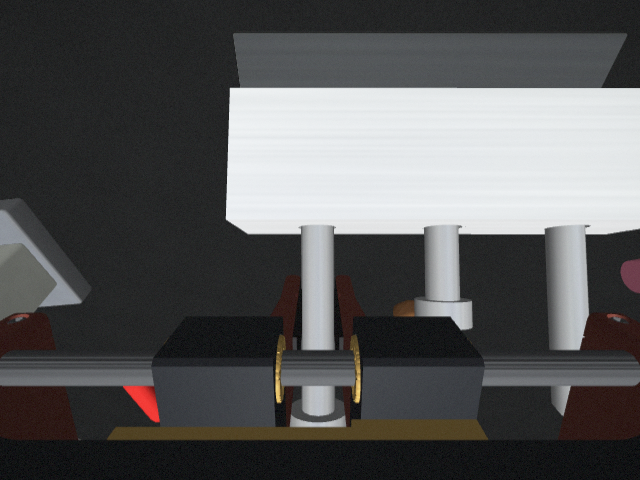

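The jaws have closed on the shank: opening 0.173 (about 15 mm), pin centred at column 318. Now I'll draw it along the bore.

Emit:
carry_out --plan '[{"dx": -0.0068, "dy": 0.002, "dz": 0.0071, "ax": 0.0, "ay": 0.0, "az": 0.0, "grip": 0.01}, {"dx": -0.0068, "dy": 0.002, "dz": 0.0071, "ax": 0.0, "ay": 0.0, "az": 0.0, "grip": 0.01}]'

```text
t: 4.45
position: [589.6, -92.7, 110.6]
orientation: [0.97, -0.14, -0.197, -0.028]
force: [0.2, -0.0, -3.0]
opening: 0.175
```

Emit:
carry_out --plan '[{"dx": -0.0068, "dy": 0.002, "dz": 0.0071, "ax": 0.0, "ay": 0.0, "az": 0.0, "grip": 0.01}, {"dx": -0.0068, "dy": 0.002, "dz": 0.0071, "ax": 0.0, "ay": 0.0, "az": 0.0, "grip": 0.01}, {"dx": -0.0068, "dy": 0.002, "dz": 0.0071, "ax": 0.0, "ay": 0.0, "az": 0.0, "grip": 0.01}, {"dx": -0.0068, "dy": 0.002, "dz": 0.0071, "ax": 0.0, "ay": 0.0, "az": 0.0, "grip": 0.01}, {"dx": -0.0068, "dy": 0.002, "dz": 0.0071, "ax": 0.0, "ay": 0.0, "az": 0.0, "grip": 0.01}, {"dx": -0.0068, "dy": 0.002, "dz": 0.0071, "ax": 0.0, "ay": 0.0, "az": 0.0, "grip": 0.01}]'

```text
t: 5.2
position: [548.9, -80.6, 153.9]
orientation: [0.97, -0.14, -0.197, -0.028]
force: [-0.2, 0.4, -2.3]
opening: 0.173
```

```bash
python3 snap.py w5
```

```text
w5 5.2 [548.9  -80.6  153.94] 
 [[ 0.88 -0.28 -0.37]
 [-0.26 -0.96  0.11]
 [-0.39  0.   -0.92]] [-0.22  0.34  1.12  0.03  2.08  1.64] [-0.24  0.4  -2.25] 0.17311276686315313
```

View pics/w5.png

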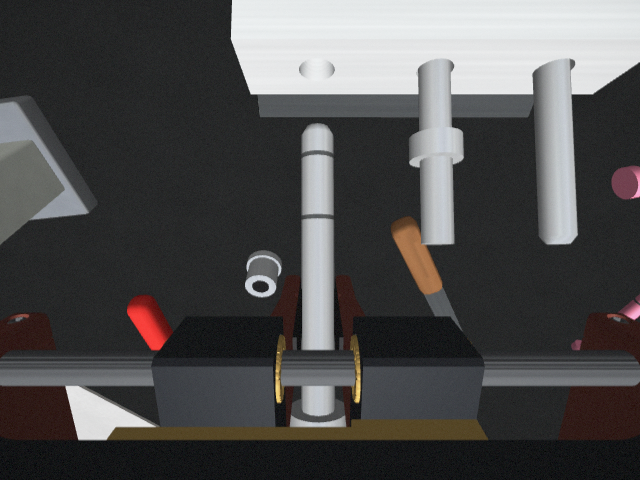

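The pin is out: the empty bore shows at (317,69), and the grooves are at rows 153 and 216. Next I'll lift it back and up, then carry it in front of the gauge while turning it level.

Emit:
carry_out --plan '[{"dx": -0.03, "dy": 0.0, "dz": 0.035, "ax": 0.0, "ay": 0.0, "az": 0.0, "grip": 0.01}, {"dx": -0.03, "dy": 0.01, "dz": 0.035, "ax": 0.0, "ay": 0.0, "az": 0.0, "grip": 0.01}, {"dx": -0.006, "dy": 0.04, "dz": 0.0, "ax": -0.037, "ay": -0.125, "az": 0.0, "grip": 0.01}, {"dx": -0.006, "dy": 0.04, "dz": 0.0, "ax": -0.037, "ay": -0.125, "az": 0.0, "grip": 0.01}, {"dx": -0.006, "dy": 0.04, "dz": 0.0, "ax": -0.037, "ay": -0.125, "az": 0.0, "grip": 0.01}, {"dx": -0.006, "dy": 0.04, "dz": -0.01, "ax": -0.037, "ay": -0.125, "az": 0.0, "grip": 0.01}, {"dx": -0.006, "dy": 0.04, "dz": -0.01, "ax": -0.037, "ay": -0.125, "az": 0.0, "grip": 0.01}, {"dx": -0.006, "dy": 0.04, "dz": -0.01, "ax": -0.037, "ay": -0.125, "az": 0.0, "grip": 0.01}, {"dx": 0.0, "dy": 0.04, "dz": -0.01, "ax": 0.0, "ay": 0.0, "az": 0.06, "grip": 0.01}, {"dx": 0.0, "dy": 0.04, "dz": -0.01, "ax": 0.0, "ay": 0.0, "az": 0.06, "grip": 0.01}]' --force 50

```text
t: 6.5
position: [451.9, 250.8, 173.1]
orientation: [0.979, -0.081, 0.189, 0.016]
force: [0.4, 0.1, -2.7]
opening: 0.172
```

Emit:
carry_out --plan '[{"dx": 0.0, "dy": 0.0, "dz": 0.0, "ax": 0.0, "ay": 0.0, "az": 0.0, "grip": 0.01}, {"dx": 0.0, "dy": 0.0, "dz": 0.0, "ax": 0.0, "ay": 0.0, "az": 0.0, "grip": 0.01}]'

```text
t: 6.75
position: [453.1, 248.7, 173.5]
orientation: [0.978, -0.082, 0.189, 0.017]
force: [0.1, 0.2, -3.0]
opening: 0.171
```

```bash
python3 snap.py w6
python3 - <<'E'
from cell import env;import cv2,numpy as np
for n in ("top","side"):
    c=env.read_camera(n);np.savez(f"cam_{n}6.npz",**c);cv2.imwrite(f"pics/{n}6.png",c["image"])
E
```

```text
w6 6.75 [453.13 248.74 173.48] 
 [[ 0.92 -0.17  0.37]
 [-0.15 -0.99 -0.06]
 [ 0.37  0.   -0.93]] [ 0.61 -0.4   1.8  -0.27  1.47  2.34] [ 0.12  0.19 -2.97] 0.17075312342675
```

View pics/w6.png

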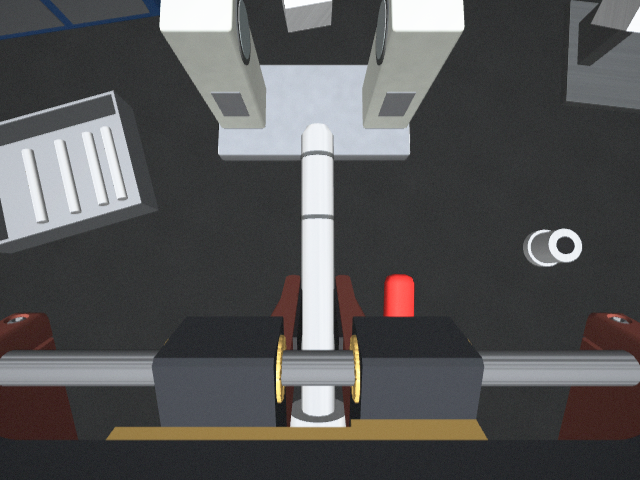

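View pics/side6.png

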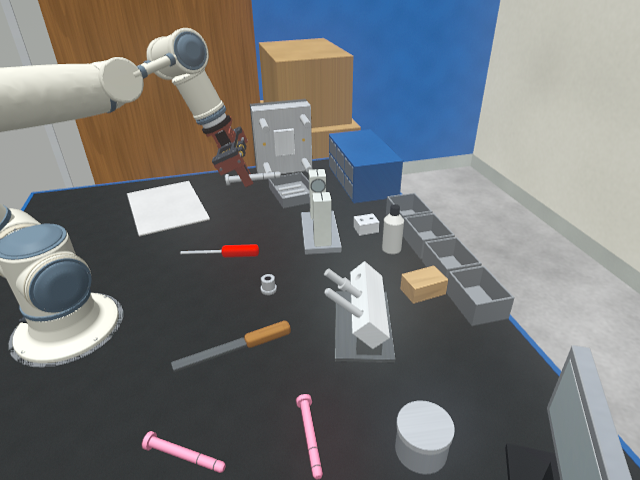

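View pics/top6.png

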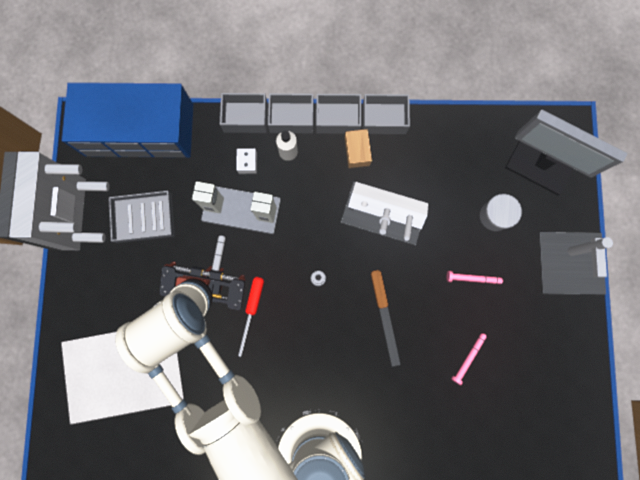

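The pin is held level in front of the gap. In the wrist view the nose is at (317,125) between the towers; in the side view the pin runs from about (227,178) to (281,176); in the top view it is at (219,245). I'll zoom and triangulate.

Run:
```python
import cv2,numpy as np
s=cv2.imread("pics/side6.png");t=cv2.imread("pics/top6.png");w=cv2.imread("pics/w6.png")
a=cv2.resize(s[150:210,210:300],None,fx=8,fy=8,interpolation=cv2.INTER_CUBIC)
b=cv2.resize(t[225:285,190:250],None,fx=8,fy=8,interpolation=cv2.INTER_CUBIC)
cv2.imwrite("pics/s6c.png",a);cv2.imwrite("pics/t6c.png",b)
g=w.mean(2)
print([(r,int(g[r,318])) for r in list(range(118,130))+list(range(148,160))+list(range(210,222))])
for r in (140,180,250):
    x=np.where(g[r,290:345]>150)[0]+290;print(r,x.min(),x.max())
```

```text
[(118, 204), (119, 205), (120, 203), (121, 205), (122, 208), (123, 232), (124, 241), (125, 244), (126, 243), (127, 242), (128, 243), (129, 242), (148, 242), (149, 243), (150, 184), (151, 127), (152, 114), (153, 119), (154, 178), (155, 236), (156, 242), (157, 242), (158, 242), (159, 242), (210, 240), (211, 240), (212, 240), (213, 241), (214, 160), (215, 117), (216, 118), (217, 116), (218, 207), (219, 238), (220, 240), (221, 239)]
140 290 344
180 302 332
250 302 332
```

View pics/s6c.png

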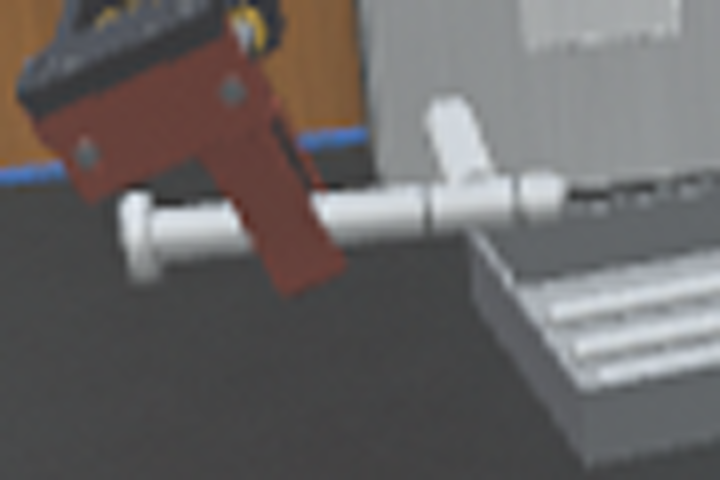

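View pics/t6c.png

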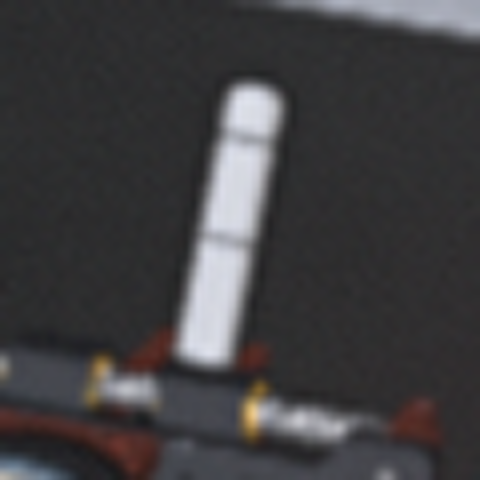

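Run:
```python
from h import *
w=load("w6");t=load("top6");s=load("side6")
cr=lambda x,y,ox,oy,f:((x+.5)/f-.5+ox,(y+.5)/f-.5+oy)
S=lambda x,y:cr(x,y,210,150,8);T=lambda x,y:cr(x,y,190,225,8)
TL=w["tool"];R=TL[:3,:3]
pts={}
for nm,a,b,c in [("g15",(519,197),(250,137),(317.3,152.5)),("g45",(427,206),(225,237),(317.3,215.7)),("nose",(566,191),(254,84),(317.3,122.5))]:
    x,r=tri(ray(s,*S(*a)),ray(t,*T(*b)));pts[nm]=x
    y,r2=tri(ray(s,*S(*a)),ray(t,*T(*b)),ray(w,*c))
    print(nm,x,r[0],"3view",y,np.array(r2),"tool frame",R.T@(x-TL[:3,3]))
d=pts["g15"]-pts["g45"];print("dir",d/np.linalg.norm(d),np.linalg.norm(d))
# head-nose direction from side pixels: intersect side-plane with vertical plane through top axis
n1=np.cross(ray(s,*S(140,236))[1],ray(s,*S(566,191))[1]);n2=np.cross(ray(t,*T(254,84))[1],ray(t,*T(210,340))[1])
a=np.cross(n1,n2);a/=np.linalg.norm(a);print("axis from planes",a, "elev",np.degrees(np.arcsin(a[2])),"az",np.arctan2(a[1],a[0]))
print("tool axis: pin elev expected; tool x",R[:,0],"z",R[:,2])
# re-measure gauge in wrist view: lens etc. project estimated beam mid / tower tops
bm=np.array([637.4,218.6,130]);yg=np.array([.165,.986,0])
for k in (-50,50): print("lens pred",proj(w,bm+k*yg))
for sx,sy in [(-23,-50),(-23,50),(-23,-96),(-23,96)]:
    q=bm+sy*yg+sx*np.array([.986,-.165,0])+[0,0,30];print("front top corner pred",sx,sy,proj(w,q))
    q=q-[0,0,140];print("front base corner",proj(w,q))
```

```text
g15 [521.74 234.59 194.88] 0.14333038497321068 3view [521.98 236.07 193.85] [0.35 1.27 1.1 ] tool frame [72.95  2.49  6.21]
g45 [492.33 241.07 192.69] 0.41892039535380704 3view [492.09 241.83 192.09] [0.22 0.98 0.87] tool frame [44.22  1.02 -2.96]
nose [537.32 234.01 195.25] 0.12935127098539412 3view [537.21 234.42 194.8 ] [0.24 0.45 0.49] tool frame [87.43  0.46 11.61]
dir [ 0.97 -0.21  0.07] 30.192490611005624
axis from planes [ 0.99 -0.14  0.05] elev 2.6185902919214508 az -0.13704832590030244
tool axis: pin elev expected; tool x [ 0.92 -0.15  0.37] z [ 0.37 -0.06 -0.93]
lens pred [385.38  28.43]
lens pred [246.01  28.58]
front top corner pred -23 -50 [396.15  26.77]
front base corner [364.27 127.82]
front top corner pred -23 50 [235.05  26.95]
front base corner [267.96 127.99]
front top corner pred -23 -96 [470.14  26.7 ]
front base corner [408.54 127.74]
front top corner pred -23 96 [160.82  27.03]
front base corner [223.61 128.07]
```

Wrist-view predictions of the gauge corners match the picture to a few pixels. The pin is about 3° nose-up, with its band near (507,239,193). I'll level it, lower it, then advance most of the way and check.

Emit:
carry_out --plan '[{"dx": 0.0, "dy": 0.0, "dz": -0.02, "ax": 0.008, "ay": 0.05, "az": 0.0, "grip": 0.01}, {"dx": 0.0, "dy": 0.0, "dz": -0.02, "ax": 0.0, "ay": 0.0, "az": 0.0, "grip": 0.01}, {"dx": 0.0, "dy": 0.0, "dz": -0.02, "ax": 0.0, "ay": 0.0, "az": 0.0, "grip": 0.01}, {"dx": 0.02, "dy": -0.0033, "dz": 0.0, "ax": 0.0, "ay": 0.0, "az": 0.0, "grip": 0.01}, {"dx": 0.02, "dy": -0.0033, "dz": 0.0, "ax": 0.0, "ay": 0.0, "az": 0.0, "grip": 0.01}, {"dx": 0.0, "dy": 0.0, "dz": 0.0, "ax": 0.0, "ay": 0.0, "az": 0.0, "grip": 0.01}, {"dx": 0.0, "dy": 0.0, "dz": 0.0, "ax": 0.0, "ay": 0.0, "az": 0.0, "grip": 0.01}]'

```text
t: 7.78
position: [492.6, 242.6, 112.7]
orientation: [0.983, -0.082, 0.164, 0.015]
force: [-0.2, 0.3, -3.0]
opening: 0.173
```

```bash
python3 snap.py w7
python3 - <<'E'
from cell import env;import cv2,numpy as np
for n,(a,b,c,d) in {"side":(160,260,220,350),"top":(170,270,180,300)}.items():
    k=env.read_camera(n);np.savez(f"cam_{n}7.npz",**k);cv2.imwrite(f"pics/{n}7.png",cv2.resize(k["image"][a:b,c:d],None,fx=6,fy=6,interpolation=cv2.INTER_CUBIC))
E
```

```text
w7 7.775 [492.63 242.61 112.67] 
 [[ 0.93 -0.17  0.32]
 [-0.16 -0.99 -0.06]
 [ 0.32  0.   -0.95]] [ 0.53 -0.27  1.8  -0.22  1.36  2.29] [-0.2   0.31 -2.98] 0.1733513068863915
```

View pics/side7.png

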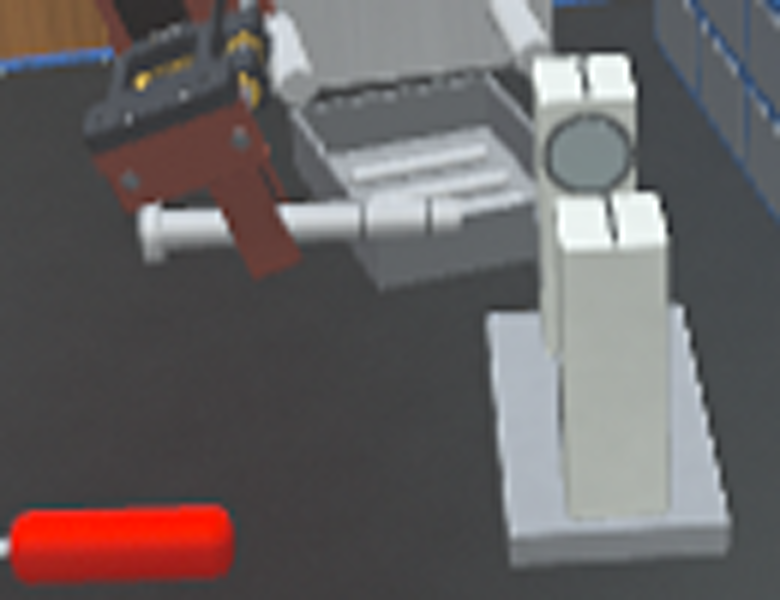

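View pics/top7.png

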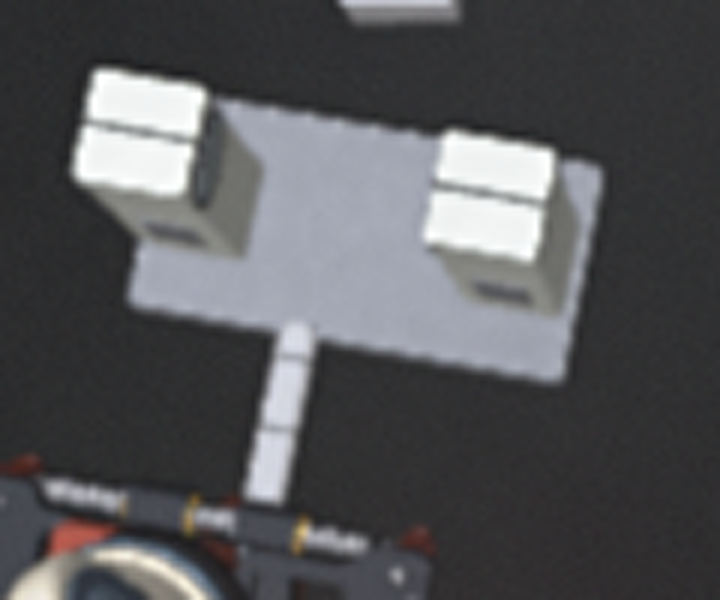

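View pics/w7.png

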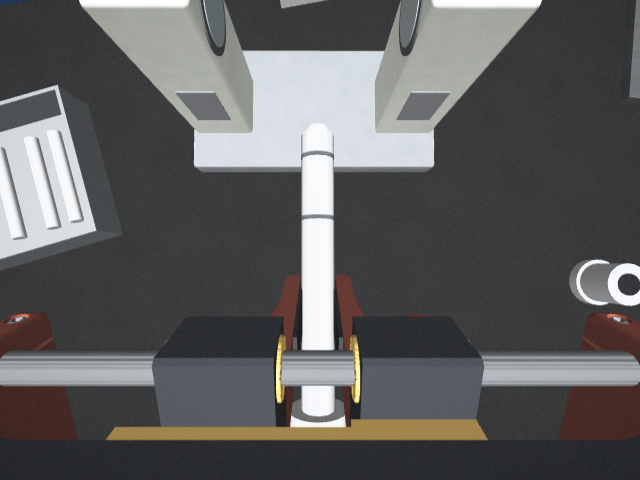

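Run:
```python
from h import *
t=load("top7");s=load("side7");w=load("w7")
cr=lambda x,y,ox,oy,f:((x+.5)/f-.5+ox,(y+.5)/f-.5+oy)
S=lambda x,y:cr(x,y,220,160,6);T=lambda x,y:cr(x,y,180,170,6)
P=[tri(ray(s,*S(*a)),ray(t,*T(*b)),ray(w,*c)) for a,b,c in [((432,214),(294,357),(317.3,153)),((364,218.5),(275,428),(317.3,216))]]
for p in P: print(p[0],np.array(p[1]))
m=(P[0][0]+P[1][0])/2;print("band",m)
n1=np.cross(ray(s,*S(150,232))[1],ray(s,*S(463,213))[1]);n2=np.cross(ray(t,*T(298,322))[1],ray(t,*T(264,500))[1])
a=np.cross(n1,n2);a/=np.linalg.norm(a);a*=np.sign(a[0]);print("axis",a,"elev deg",np.degrees(np.arcsin(a[2])),"az",np.arctan2(a[1],a[0]))
# gauge lens height check: far lens in side view and beam line
print("lens centre (left) side-view tri at gauge estimate",proj(s,np.array([637.4,218.6,130])+50*np.array([.165,.986,0])), "seen",S(589,152))
print(np.array([637.4,218.6,130])-m)
```

```text
[562.99 230.25 128.65] [0.61 0.76 0.81]
[532.79 236.14 128.15] [0.46 0.53 0.98]
band [547.89 233.19 128.4 ]
axis [ 0.99 -0.15 -0.  ] elev deg -0.10402324796629604 az -0.1471967766651135
lens centre (left) side-view tri at gauge estimate [317.5  185.26] seen (317.75, 184.91666666666666)
[ 89.51 -14.59   1.6 ]
```

Everything agrees. The band is at (548,233,128.5), the pin is level to about 0.1°, and its azimuth of -0.15 compares with -0.165 for the gauge. The lens centre prediction is within 0.5 px. I'll advance (89.5, -14.6, +1.5).

Emit:
carry_out --plan '[{"dx": 0.018, "dy": -0.003, "dz": 0.0005, "ax": 0.0, "ay": 0.0, "az": 0.0, "grip": 0.01}, {"dx": 0.018, "dy": -0.003, "dz": 0.0005, "ax": 0.0, "ay": 0.0, "az": 0.0, "grip": 0.01}, {"dx": 0.018, "dy": -0.003, "dz": 0.0, "ax": 0.0, "ay": 0.0, "az": 0.0, "grip": 0.01}, {"dx": 0.018, "dy": -0.003, "dz": 0.0, "ax": 0.0, "ay": 0.0, "az": 0.0, "grip": 0.01}, {"dx": 0.0175, "dy": -0.0025, "dz": 0.0, "ax": 0.0, "ay": 0.0, "az": 0.0, "grip": 0.01}, {"dx": 0.0, "dy": 0.0, "dz": 0.0, "ax": 0.0, "ay": 0.0, "az": 0.0, "grip": 0.01}, {"dx": 0.0, "dy": 0.0, "dz": 0.0, "ax": 0.0, "ay": 0.0, "az": 0.0, "grip": 0.01}, {"dx": 0.0, "dy": 0.0, "dz": 0.0, "ax": 0.0, "ay": 0.0, "az": 0.0, "grip": 0.01}]'

```text
t: 8.93
position: [582.3, 228.5, 114.5]
orientation: [0.983, -0.082, 0.164, 0.014]
force: [0.2, 1.2, -2.4]
opening: 0.172
```

```bash
python3 snap.py w8
python3 - <<'E'
from cell import env;import cv2,numpy as np
for n,(a,b,c,d) in {"side":(150,250,240,350),"top":(170,270,180,300)}.items():
    k=env.read_camera(n);np.savez(f"cam_{n}8.npz",**k);cv2.imwrite(f"pics/{n}8.png",cv2.resize(k["image"][a:b,c:d],None,fx=6,fy=6,interpolation=cv2.INTER_CUBIC))
E
```

```text
w8 8.925 [582.25 228.51 114.52] 
 [[ 0.93 -0.17  0.32]
 [-0.16 -0.99 -0.06]
 [ 0.33  0.   -0.95]] [ 0.42 -0.08  1.63 -0.19  1.32  2.18] [ 0.24  1.16 -2.43] 0.171592422899857
```

View pics/side8.png

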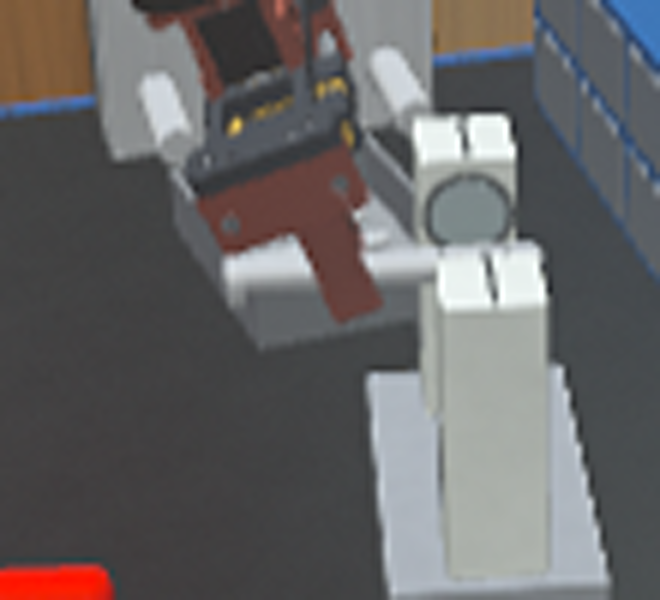

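View pics/top8.png

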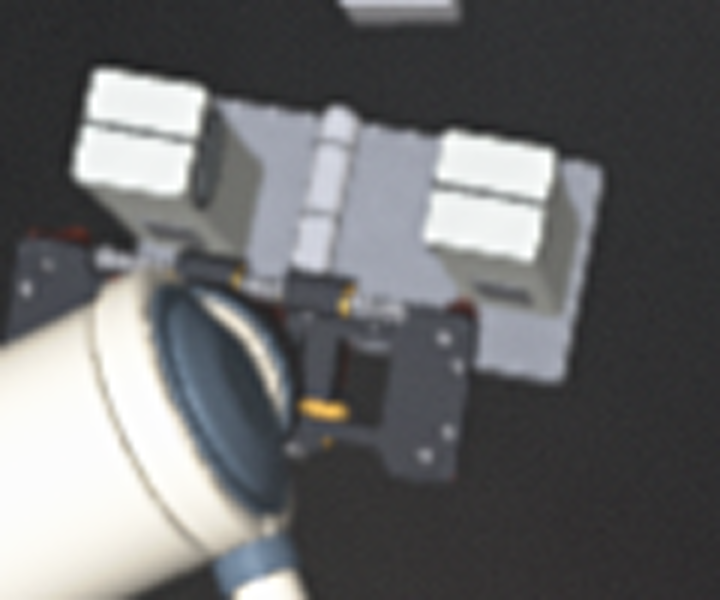

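View pics/w8.png

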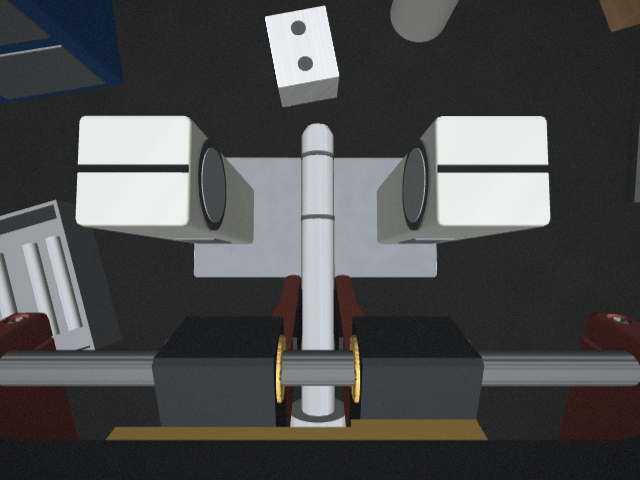

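Run:
```python
from h import *
t=load("top8");w=load("w8")
cr=lambda x,y,ox,oy,f:((x+.5)/f-.5+ox,(y+.5)/f-.5+oy)
T=lambda x,y:cr(x,y,180,170,6)
P=[tri(ray(t,*T(*b)),ray(w,*c)) for b,c in [((334,143),(317.3,153)),((317,212),(317.3,216))]]
for p in P: print("groove",p[0],p[1][0])
print("band",(P[0][0]+P[1][0])/2)
# gauge from wrist: tower-top line ends on z=160, lens rows
for u,v in [(77,168.5),(189,169.5),(437,169),(549,168.5)]: print("line",onz(w,u,v,160))
L=[onz(w,*p,160) for p in [(77,168.5),(189,169.5),(437,169),(549,168.5)]]
print("beam mid wrist",np.mean(L,0)); d=L[0]-L[3];print("yaw",-np.arctan2(d[0],d[1]))
b=np.array([637.4,218.6,130]);print("proj beam mid",proj(w,b),proj(t,b))
```

```text
groove [653.76 216.7  126.21] 0.2404033770956521
groove [621.82 221.75 134.2 ] 1.027665347513811
band [637.79 219.23 130.21]
line [652.32 314.59 160.  ]
line [644.46 270.38 160.  ]
line [628.12 172.18 160.  ]
line [620.84 127.72 160.  ]
beam mid wrist [636.44 221.22 160.  ]
yaw -0.16689831141050213
proj beam mid [318.8  182.97] [234.03 199.55]
```

The band is at (637.8, 219.2, 130.2). The beam middle is (637.4, 218.6, 130) from the top view and (636.4, 221.2) from the wrist view. The tower-top lines (row 169) and lenses (row 187) straddle the band between grooves at rows 153 and 216. The pin clears both towers, so I'm handing in.

Run:
```python
from cell import env
o=env.get_obs();print(o["t"],o["position"],abs(o["qvel"]).max(),o["force"],o["opening"])
env.close_job()
```

```text
9.075 [582.53575912 228.42840945 114.60845114] 0.0034509736875536637 [ 0.05185931 -0.50642685 -2.32558466] 0.17372083874891803
the job is handed in; nothing more can be done
```

I drew the headed pin from the rack bore nearest the gauge and turned it level. It was handed in at t = 9.1 s (limit 42 s), still held in the gauge gap with the nose pointing away. No verdict was reported.

**Position:** The last checks put the middle of the band within about 2 mm of the beam middle in every direction. The top and wrist views differ by about 2.6 mm on where that middle lies, which is well inside the tolerances.

**Angle:** Before the final advance, the pin measured level to about 0.1° and square to the beam to about 1°. The tool's orientation did not change during that advance. A rougher two-view check of each groove after the advance differed by 8 mm in height. I put that down to a poor viewing geometry, because the averaged band height still came out at 130.2 mm.

**Holding:** At hand-in the arm was still and the opening matched the shank. The force on the tool was about the pin's weight, with no sign of contact with the gauge. I saw no disturbed bystanders or other pins in the pictures I took, but I did not measure their positions again.

**Refused calls:** The first two move calls were refused ("invalid input") and moved nothing; calls with every key filled in worked.

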